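# Pack the sample caddy and leave the wrong sizes

## Robot

A 7-joint arm with a two-finger parallel gripper is mounted at the origin on a cart in front of the work surface, level with it; the furniture and walls round the work are solid. World frame = base frame: x ahead of the robot, y to its left, z up, the work surface at z = 0. Lengths are in m, angles in rad, forces in N, time in s.
With the tool pointing down it reaches from about 0.4 to 0.85 m from the base axis. Payload 10.4 kg.
Tool frame: the origin (TCP) lies at the very end of the fingers, on their centre line; the grasp point (between the pads) lies 19 mm behind it; z points along the fingers, y is the line along which they close (so a half turn about z gives the same grasp; the last joint's range is limited). The gripper opens to 85 mm and grips with 20 to 120 N. Pads are 22 mm wide; open, the fingers measure 114 mm over their backs; the gripper's body (76 mm by 85 mm) begins 54 mm behind the grasp point. The pads swing forward as they close: fully open they stand 13 mm farther back than shut.
Start: joints at [-1.165, 0.332, -0.065, 1.46, 0.022, 1.35, -0.088], TCP at [0.26, 0.568, 0.231] pointing down, gripper open.
Joint ranges: [-2.6, 2.6], [-0.5, 2.12], [-1.47, 1.34], [0.16, 2.42], [-1.27, 4.41], [0.06, 2.06], [-2.6, 2.6]. Speed limits (rad/s): [2.22, 2.22, 2.79, 2.79, 3.14, 3.14, 3.14].

## Interface

Orientations are given as a unit quaternion [x, y, z, w].
In Python, from workcell import manip, vision, order gives the robot as it stands. The module is installed in compiled form; this text tells all that it offers.
- The arm moves only by the tool move_arm, never from a script. Its argument "motion" is a list of rows, each a list of 3 entries, a list of its own where there are three numbers: the shift along the tool's x, y, z scaled (see below), then the turn, a rotation vector about the tool's x, y, z scaled (see below), then the opening, from -1 (shut) to 1 (fully open). In form: [[[dx, dy, dz], [wx, wy, wz], hand], ...]. A call has 1 to 12 rows; each row shifts and turns the commanded pose from where the row before left it, along the tool's axes as they then stand; what a row does not reach is not made up. The controller multiplies each number of a shift by 0.75 m and each number of a turn by pi/4 rad. A row lasts 1/10 s, in which the tool goes at most 50 mm and 8.59 degrees, less where a joint would pass 70% of its speed; a pose out of reach is approached as far as the arm can. A call with a number of a shift or a turn outside -1 to 1 is refused whole. A call with a gripper value outside its range is refused whole. The fingers move at their own pace and stop on an object; "newtons" is the grip in N (left out, the last holds). Time passes only in rows, so rows that do not move let the fingers close. It gives the time, the measured TCP pose, the force, the opening and the grip force at its end, in the units of the state.
- manip.get_obs(): the state, without advancing time (a new reading comes with each control period).
- vision.camera(name): name is "scene" or "top" or "wrist"; returns a dict with "pixels" (420x560x3 uint8, red, green, blue), "fx", "fy", "cx", "cy" (pixels), "R" (3x3) and "t" (3): a world point X has camera coordinates R X + t. Camera axes: x right, y down, z forward; pixel columns grow to the right and rows downward; lengths in m; the calibration is good to about 2 mm. The wrist camera is an equidistant fisheye: a pixel r from the principal point sees the ray r / f radians off the axis. A picture is of the moment at which its call begins. There is no depth.
- order.hand_in(): hands the job in; it is judged then, once.
The state is a dict: "clock": time; "joint_pos": joint angles; "joint_velocities": joint speeds; "tau": joint torques, N m; "position": TCP position; "ee_rot": TCP orientation; "ft_force": force on the tool from outside, world axes, zero at the start; "torque": the same for the moment, N m; "grip_width": opening from 0.0 (shut) to 1.0 (fully open); "grasp_force": force on a finger pad.
Only numpy, scipy, OpenCV 4.12 (cv2) and the standard library are available. Lean on these libraries where they do the work, as an engineer would, in place of code of your own. Each camera call takes 0.05 s, during which the arm holds its last target. There are 200 camera calls.

## Task

Finish packing the grey four-bay caddy, in which a powder jar already stands. Going clockwise from the jar, seen from above, stand the smaller reagent bottle in the next bay, the taller stack of petri dishes in the one after it (diagonally across from the jar), and the smaller beaker in the last bay, each upright and flat on the bay's floor. Leave the jar in its bay, and leave the larger bottle, the shorter dish stack and the larger beaker standing where they are.

Things in the scene. Friction and masses are not known exactly. Their poses are not given: they have to be found in the camera images.
- caddy: Grey open tray, 176 x 176 mm, fixed at any yaw. Floor 4 mm thick, walls and crossing dividers 4 mm thick, rims 25 mm above the worktop. Four square bays, 82 mm inside. Origin: centre of its underside; x, y along the walls, z up. Bay centres (x, y) in mm: jar (-43, -43), bottle (-43, 43), dishes (43, 43), beaker (43, -43). Closing the fingers along a diagonal of the tray clears the neighbours best.
- jar: White powder jar with a ribbed screw lid, 66 mm across, 88 mm tall, loose, standing in the caddy's jar bay from the start; it stays there. Origin: centre of its underside; z up.
- bottle_small: Smaller reagent bottle, to be packed: round, 54 mm across, 113 mm tall with its cap, 0.3 kg; sides slope inward above about 70 mm, cap 32 mm across; grip 60 to 65 mm up so that the palm clears the cap. Origin: centre of its underside; z up. Yaw does not matter.
- dishes_tall: Taller stack of clear petri dishes, to be packed: one solid piece, round, 62 mm across, 76 mm tall, 0.09 kg. Origin: centre of its underside; z up. Yaw does not matter.
- beaker_small: Smaller clear glass beaker, to be packed: rigid, round, body 53 mm across, rim 56 mm (62 mm over the spout), 68 mm tall, 0.05 kg. Origin: underside, within 2 mm of the axis of its body; the spout points along its y axis. z up. Yaw does not matter.
- bottle_large: Larger reagent bottle, a look-alike to be left alone: 66 mm across, 136 mm tall. Origin: centre of its underside.
- dishes_short: Shorter stack of petri dishes, a look-alike to be left alone: 62 mm across, 45 mm tall. Origin: centre of its underside.
- beaker_large: Larger glass beaker, a look-alike to be left alone: body 62 mm across, rim 66 mm (72 mm over the spout), 78 mm tall. Origin: underside, within 3 mm of its axis.
Things that resemble listed ones, but are neither listed nor needed, are in the scene too. Leave any pink look-alike of the jar alone.

How it is judged:
At the end, for the whole second after the job is handed in: Small bottle, tall dish stack, small beaker and jar each stand in their own bay (origin within 18 mm of the bay centre along each caddy axis, under 9 mm above its underside), tilted under 0.1 rad and at rest; the look-alikes are within 30 mm of where they began (x of bottle_small in the frame of caddy between -0.061 and -0.025 m and y of bottle_small in the frame of caddy between 0.025 and 0.061 m and z of bottle_small in the frame of caddy between 0 and 0.009 m and angle between each of bottle_small, dishes_tall, beaker_small, jar's own z axis and vertical below 0.1 rad and linear speed of each of bottle_small, dishes_tall, beaker_small, jar below 0.02 m/s and x of dishes_tall in the frame of caddy between 0.025 and 0.061 m and y of dishes_tall in the frame of caddy between 0.025 and 0.061 m and z of dishes_tall in the frame of caddy between 0 and 0.009 m and x of beaker_small in the frame of caddy between 0.025 and 0.061 m and y of beaker_small in the frame of caddy between -0.061 and -0.025 m and z of beaker_small in the frame of caddy between 0 and 0.009 m and x of jar in the frame of caddy between -0.061 and -0.025 m and y of jar in the frame of caddy between -0.061 and -0.025 m and z of jar in the frame of caddy between 0 and 0.009 m and distance of each of bottle_large, dishes_short, beaker_large from where it was at the start of the episode below 0.03 m); the robot touches nothing.
It fails at once if a look-alike is displaced by more than 30 mm or knocked over (distance of any of bottle_large, dishes_short, beaker_large from where it was at the start of the episode above 0.03 m or angle between any of bottle_large, dishes_short, beaker_large's own z axis and vertical above 0.4 rad).
It fails at once if the jar is lifted out of its bay or knocked over (z of jar in the frame of caddy above 0.03 m or angle between jar's own z axis and vertical above 0.4 rad).
It also fails if it takes over 96 s, if anything falls off the work surface, if the arm or the gripper's body presses on something with over 40 N, if the wrist force passes 120 N, or if a joint passes its speed limit or range.

## Working session

There is one attempt and no reset: what is moved stays moved. The work goes in short steps, Python scripts to look and compute and a tool call to move; the robot and the scene stay as the last step left them, time stands still between calls to the robot, and variables do not carry over. Pictures are saved under pics/ and viewed, at most 14 in all, crops included, and the job is handed in when it is done.

Besides the shell and the picture viewer there is one more tool, called after "Call:" as name(argument=value, ...) on one line, values as JSON. move_arm: Moves the arm, as the interface text tells. Its arguments: {"type":"object","properties":{"motion":{"type":"array"},"newtons":{"type":"number"}},"required":["motion"]}

```bash
mkdir -p pics; cat > h.py <<'E'
import numpy as np,cv2,pickle
from workcell import manip,vision,order
from scipy.spatial.transform import Rotation as Rn
def snap(n,f):
    c=vision.camera(n); pickle.dump(c,open(f'pics/{f}.pkl','wb'))
    cv2.imwrite(f'pics/{f}.png',np.asarray(c['pixels'])[:,:,::-1]); return c
def load(f): return pickle.load(open(f'pics/{f}.pkl','rb'))
def ray(c,u,v,fish=False):
    x=(u-c['cx'])/c['fx'];y=(v-c['cy'])/c['fy'];R=np.array(c['R']);t=np.array(c['t'])
    if fish:
        r=np.hypot(x,y);s=np.sin(r)/r if r>1e-9 else 1;d=np.array([x*s,y*s,np.cos(r)])
    else: d=np.array([x,y,1.])
    d=R.T@d; return -R.T@t,d/np.linalg.norm(d)
def atz(c,u,v,z,fish=False):
    o,d=ray(c,u,v,fish); return o+d*(z-o[2])/d[2]
def tri(*rays):
    A=0;b=0
    for o,d in rays:
        P=np.eye(3)-np.outer(d,d);A=A+P;b=b+P@o
    X=np.linalg.solve(A,b); return X,[np.linalg.norm((np.eye(3)-np.outer(d,d))@(X-o)) for o,d in rays]
def proj(c,X):
    p=np.array(c['R'])@X+np.array(c['t']);return c['fx']*p[0]/p[2]+c['cx'],c['fy']*p[1]/p[2]+c['cy']
E
python3 - <<'E'
from h import *
for n in ['scene','top','wrist']:
    c=snap(n,n+'0'); print(n,c['fx'],c['fy'],c['cx'],c['cy'],-np.array(c['R']).T@c['t'],np.array(c['R']).round(2).tolist())
    cv2.imwrite(f'pics/{n}0b.png',cv2.resize(cv2.imread(f'pics/{n}0.png'),(800,600),interpolation=cv2.INTER_CUBIC))
print(manip.get_obs())
E
```

```text
scene 468.1896472473749 468.1896472473749 274.19991576143735 212.82519601068606 [ 0.13786661 -1.00421329  0.54701142] [[0.91, -0.41, -0.02], [-0.21, -0.42, -0.89], [0.36, 0.81, -0.46]]
top 437.5052994665985 437.5052994665985 274.31934626882907 202.09802389212518 [ 0.42399899 -0.1076667   1.10646925] [[-0.02, -1.0, -0.01], [-0.99, 0.02, -0.13], [0.13, 0.01, -0.99]]
wrist 325.19226210127806 325.19226210127806 277.5227095236541 211.8868559241957 [0.20016128 0.59596256 0.37211357] [[0.42, 0.91, -0.0], [0.88, -0.4, 0.26], [0.23, -0.11, -0.97]]
{'clock': 0.15, 'joint_pos': array([-1.1646216 ,  0.33268667, -0.06469716,  1.46073689,  0.02158447,
        1.34984994, -0.08850417]), 'joint_velocities': array([ 0.00162813, -0.0016626 , -0.00103401, -0.00145794, -0.00181946,
        0.00016566, -0.00020624]), 'tau': array([ 1.29189619e-03, -6.25826383e+01,  4.97455511e-02, -3.91851389e+01,
        1.64964830e-02,  7.36311864e-03, -6.17195656e-05]), 'position': array([0.2597342 , 0.5681862 , 0.23072917]), 'ee_rot': array([ 2.12745703e-01,  9.77107478e-01, -4.84583369e-04, -9.19876937e-05]), 'ft_force': array([-1.02563951,  1.0155561 , -0.50559463]), 'torque': array([-0.01747961,  0.00951182, -0.03658507]), 'grasp_force': 0.0, 'grip_width': 1.0001994289804368}
```

View pics/scene0b.png

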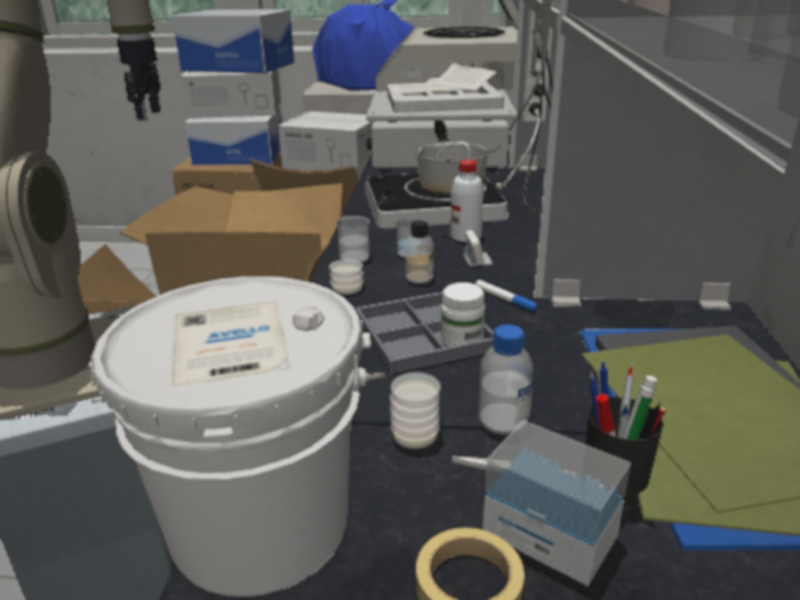

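View pics/top0b.png

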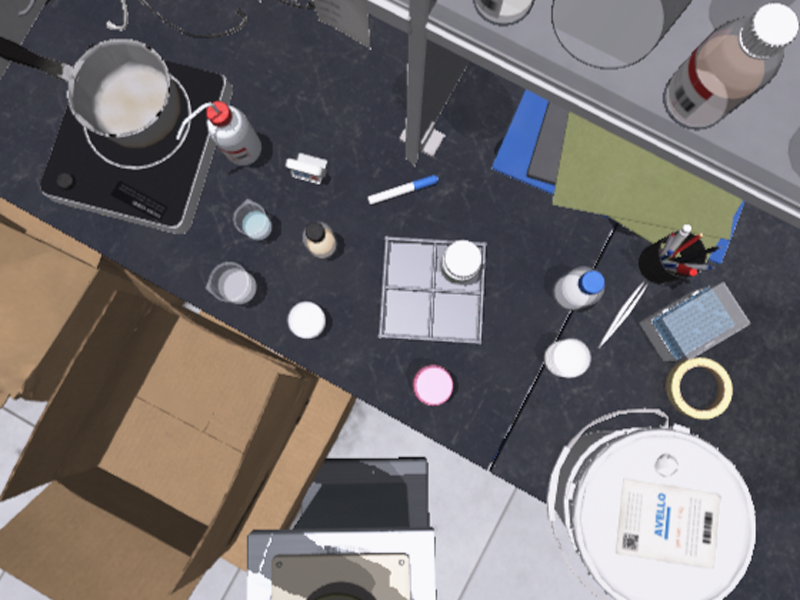

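The scene view (800x600 px) shows the following:
- Black-cap bottle at (419,255) and blue-cap bottle at (506,380).
- Dish stacks at (347,277), which is short, and (415,410), which is tall.
- Beakers at (354,240) and (408,240).
- Caddy with the white jar at (462,315).

In the top view:
- **Bottle:** candidates are black-cap (320,240) and blue-cap (580,287). The red-cap wash bottle at (235,135) is neither. I choose the black-cap one, the smaller.
- **Dishes:** candidates are (306,320) and (568,358). I choose (568,358), the taller.
- **Beakers:** candidates are (253,220) and (235,283). I choose (253,220), which looks smaller.
- **Not to touch:** the pink jar at (433,385).

I'll enlarge crops to measure and check these choices.

```bash
python3 - <<'E'
import cv2
s=cv2.imread('pics/scene0.png');t=cv2.imread('pics/top0.png')
def crop(im,x0,y0,w,h,k,n): cv2.imwrite(n,cv2.resize(im[y0:y0+h,x0:x0+w],None,fx=k,fy=k,interpolation=cv2.INTER_CUBIC))
crop(s,220,145,160,120,5,'pics/sA.png'); crop(s,260,220,133,100,6,'pics/sB.png')
crop(t,140,130,133,100,6,'pics/tA.png'); crop(t,255,155,180,130,4.4,'pics/tB.png')
E
```

```text
(no output)
```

View pics/sA.png

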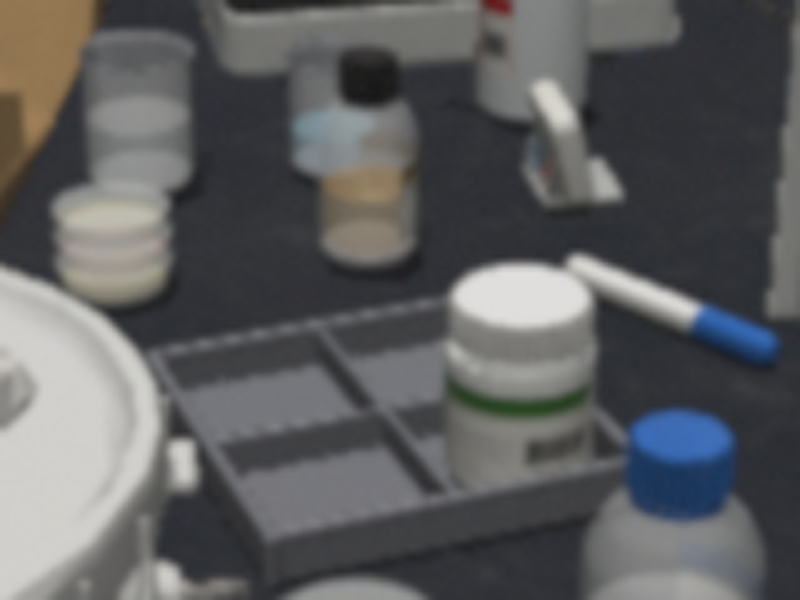

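View pics/sB.png

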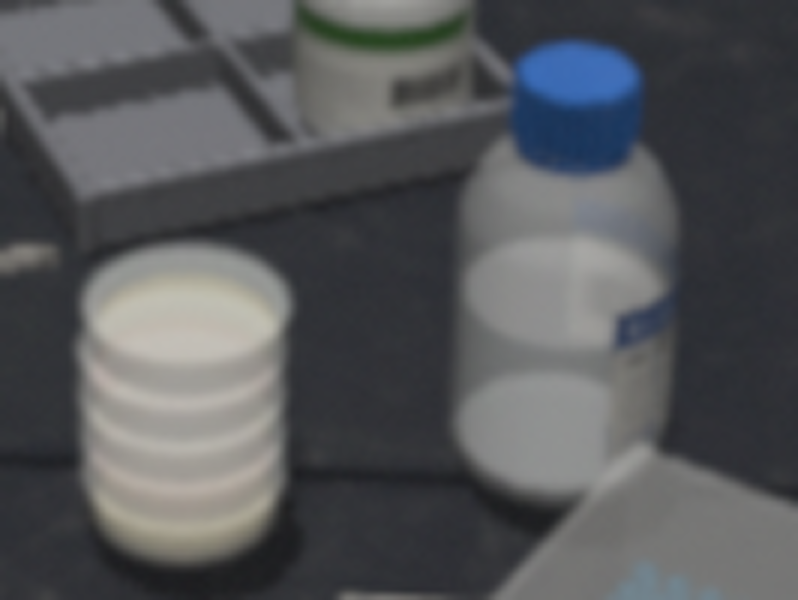

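View pics/tA.png

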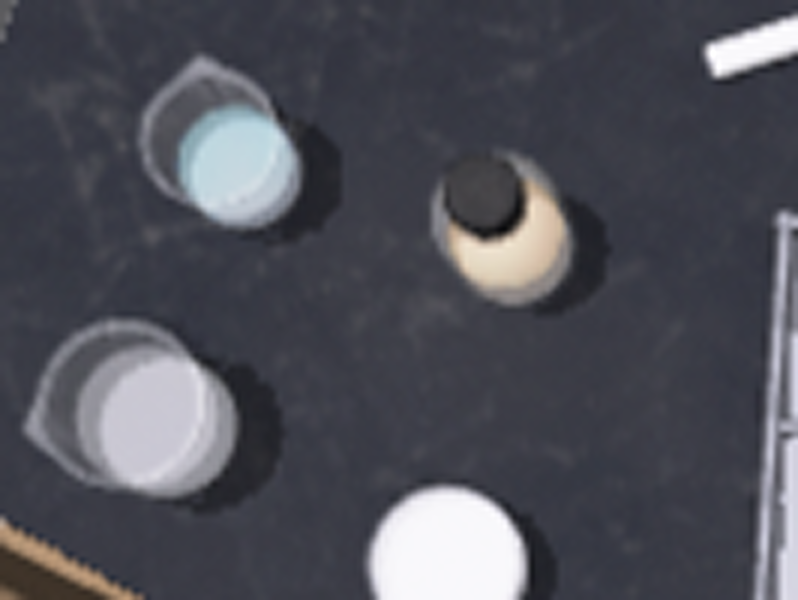

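View pics/tB.png

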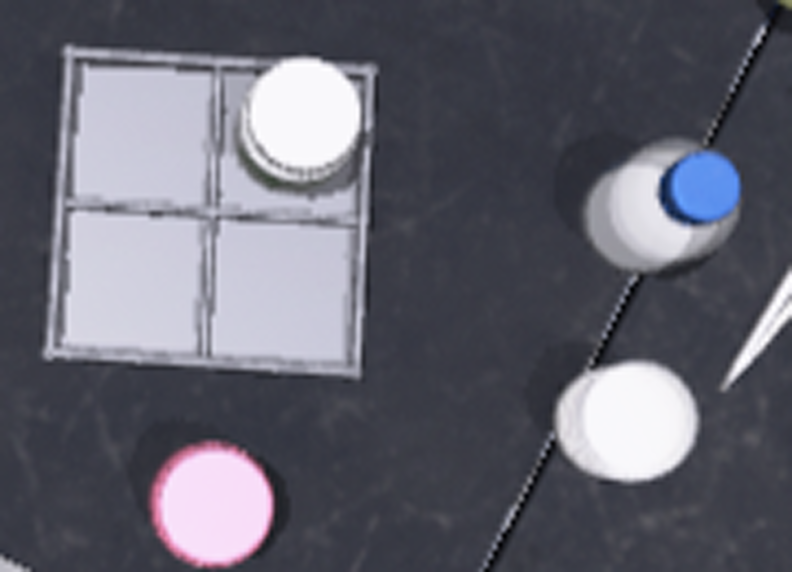

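The crops confirm the choices. The black-cap bottle (sA 370,57) is clearly smaller than the blue one, the 5-dish stack (sB 187,300) is the taller, and the blue-liquid beaker (tA 240,168) is the smaller.

```bash
python3 - <<'E'
from h import *
s=load('scene0');t=load('top0')
sA=lambda u,v:ray(s,220+u/5,145+v/5); sB=lambda u,v:ray(s,260+u/6,220+v/6)
tA=lambda u,v:ray(t,140+u/6,130+v/6); tB=lambda u,v:ray(t,255+u/4.4,155+v/4.4)
f=lambda n,*r:print(n,*[np.round(x,4) for x in tri(*r)])
f('bottle cap',sA(370,57),tA(484,193)); f('blue cap',sB(580,75),tB(702,187))
f('dish top',sB(187,303),tB(640,420)); f('dishshort',sA(113,203),tA(447,562))
f('jar top',sA(522,298),tB(305,112))
f('cad corner L far',sA(152,352),tB(46,357)); f('near',sA(265,543),tB(360,377))
f('beakerlarge rim',sA(139,48),tA(118,400))
az=lambda u,v,k,x0,y0,z:atz(t,x0+u/k,y0+v/k,z).round(4)
print('small beaker base',az(240,168,6,140,130,0.003),'rim',az(207,133,6,140,130,.068), 'large base',az(166,428,6,140,130,.003))
print('pink',az(213,503,4.4,255,155,.088))
C=np.array([az(u,v,4.4,255,155,.025) for u,v in [(67,48),(375,67),(360,377),(46,357)]]);print(C,C.mean(0))
for a,b in [(0,1),(1,2),(2,3),(3,0)]:print(np.linalg.norm(C[a]-C[b]))
d=C[0]-C[1]+C[3]-C[2];print('yaw',np.arctan2(d[1],d[0])); d=C[3]-C[0]+C[2]-C[1];print('yawy',np.arctan2(d[1],d[0])-np.pi/2)
E
```

```text
bottle cap [0.6487 0.0236 0.1096] [0.0004 0.0004]
blue cap [ 0.5527 -0.4138  0.1328] [0.0008 0.0008]
dish top [ 0.4361 -0.3914  0.0743] [0.0006 0.0006]
dishshort [0.5111 0.048  0.0448] [0.0006 0.0006]
jar top [ 0.6029 -0.2178  0.0882] [0.0003 0.0003]
cad corner L far [ 0.4808 -0.0754  0.0227] [0.0024 0.0024]
near [ 0.4636 -0.2506  0.0206] [0.0001 0.0001]
beakerlarge rim [0.5763 0.1738 0.077 ] [0.0011 0.0011]
small beaker base [0.6858 0.1429 0.003 ] rim [0.6852 0.1417 0.068 ] large base [0.5736 0.1738 0.003 ]
pink [ 0.3972 -0.1624  0.088 ]
[[ 0.6547 -0.09    0.025 ]
 [ 0.6395 -0.2656  0.025 ]
 [ 0.4634 -0.25    0.025 ]
 [ 0.4784 -0.0747  0.025 ]] [ 0.559    -0.170075  0.025   ]
0.17625663108093267
0.17678962073606017
0.17594058656262349
0.17696265142679116
yaw 1.4849434769356993
yawy 1.483335568751504
```

```bash
python3 - <<'E'
from h import *
s=load('scene0');t=load('top0')
S=lambda u,v:ray(s,u*.7,v*.7);T=lambda u,v:ray(t,u*.7,v*.7)
print('knob',tri(S(308,313),T(667,463)))
print('washcap',tri(S(468,163),T(218,112)))
print('lid centre',tri(S(232,350),T(662,512)),'lid left',atz(t,548*.7,500*.7,.28))
print('flap corner',atz(t,352*.7,395*.7,.1),atz(t,100*.7,260*.7,.1), tri(S(343,185),T(100,260)))
E
```

```text
knob (array([ 0.2905236 , -0.46152188,  0.24658475]), [np.float64(0.0011704421347115094), np.float64(0.0011704421347115612)])
washcap (array([0.83404241, 0.17097804, 0.15992984]), [np.float64(0.000728746615743778), np.float64(0.0007287466157437163)])
lid centre (array([ 0.21916752, -0.45888944,  0.22350201]), [np.float64(0.004498977279089588), np.float64(0.004498977279089572)]) lid left [ 0.2539498  -0.29363535  0.28      ]
flap corner [ 0.38409716 -0.03193123  0.1       ] [0.61151153 0.37915237 0.1       ] (array([0.62345242, 0.38372833, 0.08416628]), [np.float64(0.009503335184599476), np.float64(0.009503335184599516)])
```

Call:
move_arm(motion=[[[-0.055,-0.02,0],[0,0,0],1],[[-0.055,-0.02,0],[0,0,0],1],[[-0.055,-0.02,0],[0,0,0],1],[[-0.055,-0.02,0],[0,0,0],1],[[-0.055,-0.02,0],[0,0,0],1],[[-0.055,-0.02,0],[0,0,0],1],[[-0.055,-0.02,0],[0,0,0],1],[[-0.055,-0.02,0],[0,0,0],1],[[-0.055,-0.02,0],[0,0,0],1],[[-0.055,-0.02,0],[0,0,0],1],[[-0.045,-0.02,0],[0,0,0],1],[[0,0,0],[0,0,0],1]])

```text
clock: 1.35
position: [0.6003, 0.2263, 0.2307]
ee_rot: [0.217, 0.976, -0.002, 0.001]
ft_force: [-0.5, 1.0, -0.4]
grip_width: 1.0
grasp_force: 0.0
```

```bash
cat >> h.py <<'E'
def go(x,y,z,ang=None):
    o=manip.get_obs();R=Rn.from_quat(o['ee_rot']).as_matrix();p=np.array(o['position'])
    print('t',round(o['clock'],2),'p',p.round(4),'ang',np.degrees(np.arctan2(R[1,1],R[0,1])).round(2),'zax',R[:,2].round(4),'F',np.round(o['ft_force'],1),'w',round(o['grip_width'],3),'gf',round(o['grasp_force'],1))
    print('shift',(R.T@(np.array([x,y,z])-p)/.75).round(4))
    if ang is not None:  # finger angle deg, mod 180; tool z down => wz=-d
        a=np.radians(ang);zt=np.array([0,0,-1.]);yt=np.array([np.cos(a),np.sin(a),0]);
        v=[(Rn.from_matrix(R).inv()*Rn.from_matrix(np.c_[np.cross(q,zt),q,zt])).as_rotvec() for q in (yt,-yt)]
        print('turn',(min(v,key=np.linalg.norm)/(np.pi/4)).round(4))
E
python3 - <<'E'
from h import *
go(.686,.142,.2,65)
snap('wrist','w1');print(manip.get_obs()['joint_pos'].round(2))
E
```

```text
t 1.35 p [0.6003 0.2263 0.2307] ang 64.95 zax [ 9.0e-04 -3.4e-03 -1.0e+00] F [-0.5  1.  -0.4] w 1.0 gf 0.0
shift [-0.151  -0.0534  0.0415]
turn [-0.0034  0.0028 -0.0011]
[-0.59  0.37  0.2   1.43 -0.07  1.36  0.75]
```

View pics/w1.png

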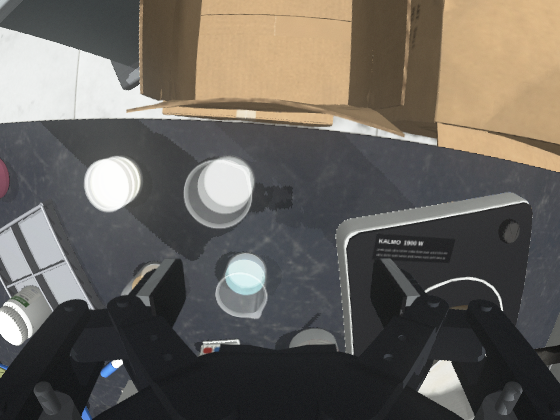

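The wrist view shows the small beaker: liquid at (246,272), rim ellipse about (241,293) and spout at (253,318). The large beaker is at (220,192), clear of it.

```bash
python3 - <<'E'
from h import *
t=load('top0');w=load('w1')
for z in (.068,): print(atz(w,241,293,z,True).round(4))
print(tri(ray(w,241,293,True),ray(t,140+207/6,130+133/6)))
print('base',atz(w,246,272,.02,True).round(4),tri(ray(w,246,272,True),ray(t,140+237/6,130+163/6)))
E
```

```text
[0.6796 0.146  0.068 ]
(array([0.68569372, 0.14312144, 0.05894523]), [np.float64(0.0018450247450915688), np.float64(0.0018450247450915926)])
base [0.6782 0.1478 0.02  ] (array([0.68605505, 0.14335743, 0.00434084]), [np.float64(0.0016751064641509568), np.float64(0.0016751064641509262)])
```

Call:
move_arm(motion=[[[-0.05,-0.018,0.013],[0,0,0],1],[[-0.05,-0.018,0.013],[0,0,0],1],[[-0.05,-0.018,0.013],[0,0,0],1],[[0,0,0],[0,0,0],1]])

```text
clock: 1.8
position: [0.684, 0.1439, 0.1994]
ee_rot: [0.216, 0.976, -0.002, -0.001]
ft_force: [-0.4, -0.3, 0.1]
grip_width: 1.003
grasp_force: 0.0
```

```bash
python3 - <<'E'
from h import *
go(.686,.142,.12,65);go(.686,.142,.030)
E
```

```text
t 1.8 p [0.684  0.1439 0.1994] ang 65.1 zax [-0.0022 -0.0039 -1.    ] F [-0.4 -0.3  0.1] w 1.003 gf 0.0
shift [-0.0035 -0.0007  0.1059]
turn [-0.0057 -0.0004  0.0023]
t 1.8 p [0.684  0.1439 0.1994] ang 65.1 zax [-0.0022 -0.0039 -1.    ] F [-0.4 -0.3  0.1] w 1.003 gf 0.0
shift [-3.500e-03 -2.000e-04  2.259e-01]
```

Call:
move_arm(motion=[[[-0.003,0,0.045],[0,0,0],1],[[0,0,0.045],[0,0,0],1],[[0,0,0.045],[0,0,0],1],[[0,0,0.045],[0,0,0],1],[[0,0,0.03],[0,0,0],1],[[0,0,0.015],[0,0,0],1],[[0,0,0],[0,0,0],-1],[[0,0,0],[0,0,0],-1],[[0,0,0],[0,0,0],-1],[[0,0,0],[0,0,0],-1],[[0,0,0],[0,0,0],-1],[[0,0,0],[0,0,0],-1]], newtons=25)

```text
clock: 3.0
position: [0.6856, 0.1486, 0.035]
ee_rot: [0.213, 0.977, 0.001, 0.001]
ft_force: [-0.5, 0.1, 6.8]
grip_width: 0.632
grasp_force: 26.0
```

Call:
move_arm(motion=[[[0,0,0],[0,0,0],-1],[[0,0,0],[0,0,0],-1],[[0,0,0],[0,0,0],-1],[[0,0,-0.005],[0,0,0],-1],[[0,0,-0.01],[0,0,0],-1]])

```text
clock: 3.5
position: [0.6841, 0.1482, 0.0444]
ee_rot: [0.213, 0.977, -0.0, -0.001]
ft_force: [-0.6, 0.9, -0.7]
grip_width: 0.629
grasp_force: 26.6
```

Call:
move_arm(motion=[[[0,0,-0.03],[0,0,0],-1],[[0,0,-0.045],[0,0,0],-1],[[0,0,-0.045],[0,0,0],-1],[[0,0,-0.045],[0,0,0],-1],[[0,0,-0.03],[0,0,0],-1],[[0,0,0],[0,0,0.11],-1],[[0,0,0],[0,0,0.11],-1],[[0,0,0],[0,0,0.11],-1],[[0,0,0],[0,0,0.11],-1],[[0,0,0],[0,0,0.11],-1],[[0,0,0],[0,0,0],-1]])

```text
clock: 4.6
position: [0.6845, 0.1483, 0.1912]
ee_rot: [0.418, 0.909, 0.0, 0.0]
ft_force: [0.4, -0.2, -0.5]
grip_width: 0.63
grasp_force: 26.6
```

```bash
python3 - <<'E'
from h import *
go(.6056,-.131,.19,40)
E
```

```text
t 4.6 p [0.6845 0.1483 0.1912] ang 40.6 zax [ 1.e-04 -0.e+00 -1.e+00] F [ 0.4 -0.2 -0.5] w 0.63 gf 26.6
shift [-0.2143 -0.3223  0.0016]
turn [0.0001 0.0001 0.0134]
```

Call:
move_arm(motion=[[[-0.02,-0.03,0],[0,0,0.013],-1],[[-0.025,-0.037,0],[0,0,0],-1],[[-0.025,-0.037,0],[0,0,0],-1],[[-0.025,-0.037,0],[0,0,0],-1],[[-0.025,-0.037,0],[0,0,0],-1],[[-0.025,-0.037,0],[0,0,0],-1],[[-0.025,-0.037,0],[0,0,0],-1],[[-0.025,-0.037,0],[0,0,0],-1],[[-0.02,-0.03,0],[0,0,0],-1],[[0,0,0],[0,0,0],-1],[[0,0,0],[0,0,0],-1]])

```text
clock: 5.7
position: [0.6056, -0.1295, 0.1911]
ee_rot: [0.422, 0.907, 0.0, 0.0]
ft_force: [0.8, 1.4, -0.2]
grip_width: 0.63
grasp_force: 26.6
```

```bash
python3 - <<'E'
from h import *
go(.6056,-.131,.045,40)
w=snap('wrist','w2')
E
```

```text
t 5.7 p [ 0.6056 -0.1295  0.1911] ang 40.14 zax [ 4.e-04  4.e-04 -1.e+00] F [ 0.8  1.4 -0.2] w 0.63 gf 26.6
shift [-0.0015 -0.0014  0.1949]
turn [ 0.0007 -0.0001  0.0031]
```

View pics/w2.png

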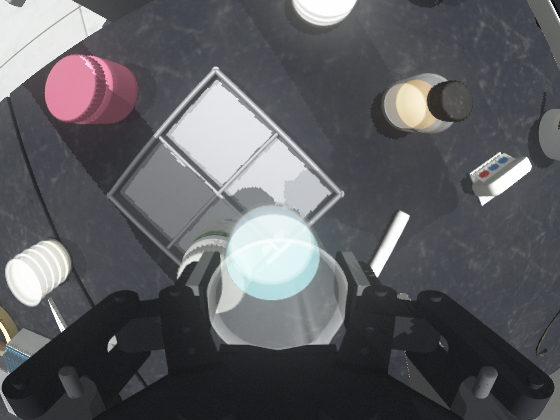

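The wrist view shows the beaker held upright at (273,265) over its bay. The caddy corners are at (215,70), (108,195) and (343,193). I'll lower the beaker.

```bash
python3 - <<'E'
from h import *
w=load('w2')
for p in [(215,70),(108,195),(343,193)]: print(atz(w,*p,.025,True).round(4))
E
```

```text
[ 0.4823 -0.0743  0.025 ]
[ 0.4666 -0.2441  0.025 ]
[ 0.6531 -0.0862  0.025 ]
```

Call:
move_arm(motion=[[[-0.0015,-0.0014,0.03],[0,0,0],-1],[[0,0,0.04],[0,0,0],-1],[[0,0,0.04],[0,0,0],-1],[[0,0,0.04],[0,0,0],-1],[[0,0,0.03],[0,0,0],-1],[[0,0,0.014],[0,0,0],-1],[[0,0,0.004],[0,0,0],-1],[[0,0,0.001],[0,0,0],-1],[[0,0,0],[0,0,0],-1]])

```text
clock: 6.65
position: [0.6065, -0.1306, 0.0428]
ee_rot: [0.422, 0.907, 0.0, 0.001]
ft_force: [-0.2, -0.2, 0.8]
grip_width: 0.632
grasp_force: 26.6
```

Call:
move_arm(motion=[[[0,0,0.002],[0,0,0],-1],[[0,0,0.002],[0,0,0],-1],[[0,0,0.0],[0,0,0],-1]])

```text
clock: 6.95
position: [0.6061, -0.1308, 0.0391]
ee_rot: [0.422, 0.907, 0.0, 0.001]
ft_force: [0.0, -0.4, 2.3]
grip_width: 0.63
grasp_force: 26.4
```

Call:
move_arm(motion=[[[0,0,0.001],[0,0,0],-1],[[0,0,0],[0,0,0],0.4],[[0,0,0],[0,0,0],0.7],[[0,0,0],[0,0,0],0.8],[[0,0,0],[0,0,0],0.8],[[0,0,-0.02],[0,0,0],0.8],[[0,0,-0.04],[0,0,0],0.8],[[0,0,-0.05],[0,0,0],0.8],[[0,0,-0.05],[0,0,0],1],[[0,0,-0.05],[0,0,0],1],[[0,0,-0.03],[0,0,0],1],[[0,0,0],[0,0,0],1]])

```text
clock: 8.15
position: [0.6073, -0.1314, 0.223]
ee_rot: [0.422, 0.907, 0.001, 0.003]
ft_force: [0.2, -0.3, 0.0]
grip_width: 1.002
grasp_force: 0.0
```

```bash
python3 - <<'E'
from h import *
go(.436,-.391,.2,40)
snap('wrist','w3')
E
```

```text
t 8.15 p [ 0.6073 -0.1314  0.223 ] ang 40.08 zax [ 7.1e-03 -5.0e-04 -1.0e+00] F [ 0.2 -0.3  0. ] w 1.002 gf 0.0
shift [-0.1177 -0.3978  0.0292]
turn [0.0066 0.0063 0.0017]
```

View pics/w3.png

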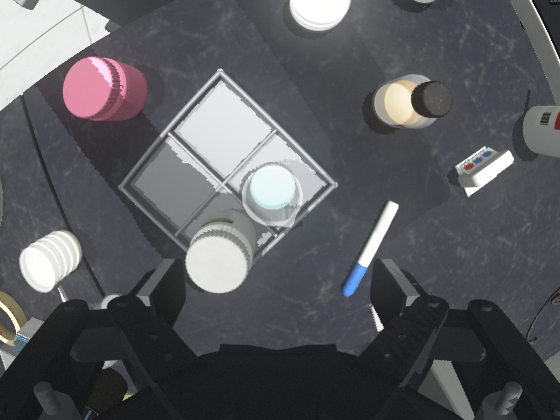

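The wrist view shows the beaker upright in its bay at (272,188), next to the jar. The tall dish stack is at (50,262) and the pink jar at (105,90). I'll move toward the dishes.

Call:
move_arm(motion=[[[-0.01,-0.035,0],[0,0,0],1],[[-0.015,-0.05,0],[0,0,0],1],[[-0.015,-0.05,0],[0,0,0],1],[[-0.015,-0.05,0],[0,0,0],1],[[-0.015,-0.05,0],[0,0,0],1],[[-0.01,-0.035,0],[0,0,0.03],1],[[0,0,0],[0,0,0.15],1],[[0,0,0],[0,0,0.15],1],[[0,0,0],[0,0,0.12],1],[[0,0,0],[0,0,0],1]])

```text
clock: 9.2
position: [0.4889, -0.3068, 0.2171]
ee_rot: [0.575, 0.818, -0.0, -0.001]
ft_force: [0.3, -0.6, 0.6]
grip_width: 0.997
grasp_force: 0.0
```

```bash
python3 - <<'E'
from h import *
go(.436,-.391,.2,20)
snap('wrist','w4');print(manip.get_obs()['joint_pos'].round(2))
E
```

```text
t 9.2 p [ 0.4889 -0.3068  0.2171] ang 19.76 zax [-1.3e-03  6.0e-04 -1.0e+00] F [ 0.3 -0.6  0.6] w 0.997 gf 0.0
shift [-0.0818 -0.1043  0.0229]
turn [-0.0013 -0.0013 -0.0054]
[ 0.    0.25  0.57  1.64 -0.14  1.29  0.95]
```

View pics/w4.png

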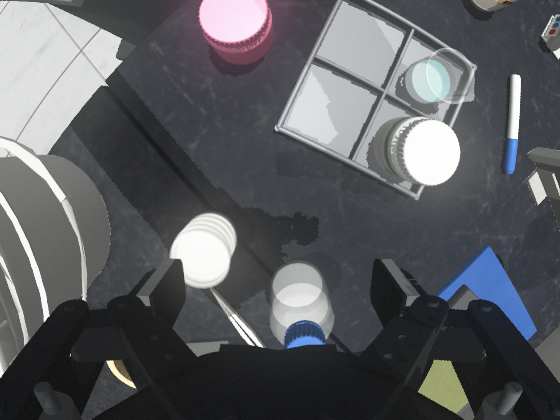

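The wrist view shows the dish-stack top at (201,258), the blue-cap bottle at (305,335) and the bucket at the left (60,230), clear of the approach.

```bash
python3 - <<'E'
from h import *
t=load('top0');w=load('w4');s=load('scene0')
print(tri(ray(w,201,258,True),ray(t,255+640/4.4,155+420/4.4),ray(s,260+187/6,220+303/6)))
print('large bottle cap',atz(w,305,335,.136,True).round(4))
E
```

```text
(array([ 0.4370539 , -0.38920496,  0.07183489]), [np.float64(0.0027728215689854455), np.float64(0.0029251491337750008), np.float64(0.0010115123099372304)])
large bottle cap [ 0.5442 -0.3934  0.136 ]
```

Call:
move_arm(motion=[[[-0.02,-0.026,0],[0,0,0],1],[[-0.03,-0.039,0],[0,0,0],1],[[-0.03,-0.039,0],[0,0,0],1],[[0,0,0],[0,0,0],1],[[0,0,0],[0,0,0],1]])

```text
clock: 9.75
position: [0.4357, -0.3905, 0.2175]
ee_rot: [0.575, 0.818, 0.0, -0.0]
ft_force: [0.5, 0.2, 0.7]
grip_width: 0.997
grasp_force: 0.0
```

```bash
python3 - <<'E'
from h import *
go(.436,-.391,.034,20)
E
```

```text
t 9.75 p [ 0.4357 -0.3905  0.2175] ang 19.87 zax [-4.e-04  4.e-04 -1.e+00] F [0.5 0.2 0.7] w 0.997 gf 0.0
shift [-0.0009  0.0003  0.2447]
turn [-0.0003 -0.0006 -0.003 ]
```

Call:
move_arm(motion=[[[0,0,0.03],[0,0,0],1],[[0,0,0.045],[0,0,0],1],[[0,0,0.045],[0,0,0],1],[[0,0,0.045],[0,0,0],1],[[0,0,0.04],[0,0,0],1],[[0,0,0.025],[0,0,0],1],[[0,0,0.012],[0,0,0],1],[[0,0,0],[0,0,0],1]])

```text
clock: 10.55
position: [0.4366, -0.3887, 0.0353]
ee_rot: [0.574, 0.819, 0.0, -0.001]
ft_force: [0.4, 0.3, 0.2]
grip_width: 0.999
grasp_force: 0.0
```

Call:
move_arm(motion=[[[0,0,0],[0,0,0],0.6],[[0,0,0],[0,0,0],-1],[[0,0,0],[0,0,0],-1],[[0,0,0],[0,0,0],-1],[[0,0,0],[0,0,0],-1],[[0,0,0],[0,0,0],-1],[[0,0,0],[0,0,0],-1]], newtons=30)

```text
clock: 11.25
position: [0.4372, -0.3905, 0.0377]
ee_rot: [0.575, 0.818, 0.0, 0.001]
ft_force: [-0.4, 2.0, 6.5]
grip_width: 0.708
grasp_force: 33.0
```

Call:
move_arm(motion=[[[0,0,-0.01],[0,0,0],-1],[[0,0,-0.03],[0,0,0],-1],[[0,0,-0.05],[0,0,0],-1],[[0,0,-0.05],[0,0,0],-1],[[0,0,-0.05],[0,0,0],-1],[[0,0,-0.03],[0,0,0],-1],[[0,0,0],[0,0,-0.1],-1],[[0,0,0],[0,0,-0.12],-1],[[0,0,0],[0,0,-0.12],-1],[[0,0,0],[0,0,-0.11],-1],[[0,0,0],[0,0,0],-1]])

```text
clock: 12.35
position: [0.4362, -0.3901, 0.2018]
ee_rot: [0.421, 0.907, 0.0, 0.0]
ft_force: [0.1, -0.4, -1.1]
grip_width: 0.712
grasp_force: 32.8
```

```bash
python3 - <<'E'
from h import *
go(.5199,-.1235,.2,40)
E
```

```text
t 12.35 p [ 0.4362 -0.3901  0.2018] ang 40.16 zax [ 6.e-04 -1.e-04 -1.e+00] F [ 0.1 -0.4 -1.1] w 0.712 gf 32.8
shift [0.1997 0.3145 0.0025]
turn [0.0005 0.0005 0.0036]
```

Call:
move_arm(motion=[[[0.017,0.0265,0],[0,0,0.003],-1],[[0.025,0.04,0],[0,0,0],-1],[[0.025,0.04,0],[0,0,0],-1],[[0.025,0.04,0],[0,0,0],-1],[[0.025,0.04,0],[0,0,0],-1],[[0.025,0.04,0],[0,0,0],-1],[[0.025,0.04,0],[0,0,0],-1],[[0.02,0.03,0],[0,0,0],-1],[[0.013,0.018,0],[0,0,0],-1],[[0,0,0],[0,0,0],-1],[[0,0,0],[0,0,0],-1]])

```text
clock: 13.45
position: [0.5206, -0.1241, 0.2015]
ee_rot: [0.424, 0.906, -0.0, 0.0]
ft_force: [-0.1, -0.5, -0.9]
grip_width: 0.718
grasp_force: 32.8
```

```bash
python3 - <<'E'
from h import *
go(.5199,-.1235,.0445,40)
E
```

```text
t 13.45 p [ 0.5206 -0.1241  0.2015] ang 39.86 zax [ 1.e-04 -3.e-04 -1.e+00] F [-0.1 -0.5 -0.9] w 0.718 gf 32.8
shift [ 1.300e-03 -2.000e-04  2.094e-01]
turn [-0.0001  0.0004 -0.0031]
```

Call:
move_arm(motion=[[[0.001,0,0.03],[0,0,0],-1],[[0,0,0.045],[0,0,0],-1],[[0,0,0.045],[0,0,0],-1],[[0,0,0.045],[0,0,0],-1],[[0,0,0.025],[0,0,0],-1],[[0,0,0.013],[0,0,0],-1],[[0,0,0.005],[0,0,0],-1],[[0,0,0.001],[0,0,0],-1],[[0,0,0],[0,0,0],-1]])

```text
clock: 14.35
position: [0.521, -0.1234, 0.0455]
ee_rot: [0.423, 0.906, 0.0, 0.001]
ft_force: [-0.7, 0.3, -0.8]
grip_width: 0.716
grasp_force: 32.9
```

Call:
move_arm(motion=[[[0,0,0.002],[0,0,0],-1],[[0,0,0],[0,0,0],-1]])

```text
clock: 14.55
position: [0.5206, -0.1229, 0.0435]
ee_rot: [0.423, 0.906, 0.0, 0.0]
ft_force: [-0.1, -0.1, -0.7]
grip_width: 0.709
grasp_force: 32.9
```

Call:
move_arm(motion=[[[0,0,0.002],[0,0,0],-1],[[0,0,0.0015],[0,0,0],-1],[[0,0,0],[0,0,0],-1]])

```text
clock: 14.85
position: [0.5206, -0.1229, 0.0416]
ee_rot: [0.423, 0.906, 0.0, 0.0]
ft_force: [-5.2, 1.6, 14.7]
grip_width: 0.713
grasp_force: 34.3
```

Call:
move_arm(motion=[[[0,0,-0.001],[0,0,0],-1],[[0,0,0],[0,0,0],0.7],[[0,0,0],[0,0,0],0.9],[[0,0,0],[0,0,0],0.9],[[0,0,0],[0,0,0],0.9],[[0,0,-0.02],[0,0,0],0.9],[[0,0,-0.04],[0,0,0],0.9],[[0,0,-0.05],[0,0,0],1],[[0,0,-0.05],[0,0,0],1],[[0,0,-0.05],[0,0,0],1],[[0,0,-0.04],[0,0,0],1],[[0,0,0],[0,0,0],1]])

```text
clock: 16.05
position: [0.5223, -0.1235, 0.233]
ee_rot: [0.423, 0.906, 0.001, 0.003]
ft_force: [0.3, 0.1, -1.2]
grip_width: 1.002
grasp_force: 0.0
```

```bash
python3 - <<'E'
from h import *
go(.649,.022,.23,40)
snap('wrist','w5')
E
```

```text
t 16.05 p [ 0.5223 -0.1235  0.233 ] ang 39.94 zax [ 7.e-03 -1.e-04 -1.e+00] F [ 0.3  0.1 -1.2] w 1.002 gf 0.0
shift [0.0402 0.2541 0.0052]
turn [ 0.0068  0.0059 -0.0012]
```

View pics/w5.png

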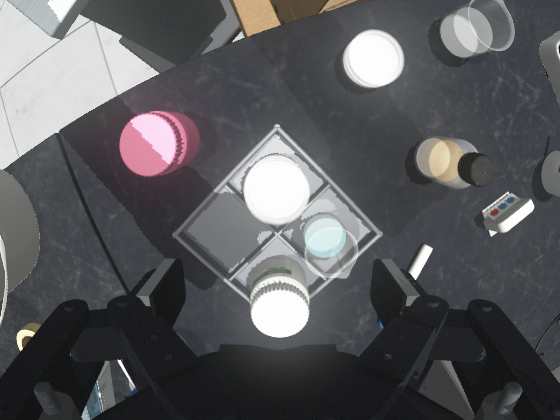

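The wrist view shows the dishes upright in the far bay at (276,188) and the beaker and jar in place. The small bottle's cap is at (474,169).

```bash
python3 - <<'E'
from h import *
t=load('top0');w=load('w5');s=load('scene0')
print(tri(ray(w,475,169,True),ray(t,140+484/6,130+193/6),ray(s,220+370/5,145+57/5)))
print('base top',atz(t,140+518/6,130+248/6,.003),'scene base',atz(s,220+368/5,145+243/5,.002))
E
```

```text
(array([0.64724337, 0.02403047, 0.10790894]), [np.float64(0.0038885620584073965), np.float64(0.0014170740055149795), np.float64(0.0025745382142985927)])
base top [0.64792193 0.02338085 0.003     ] scene base [0.64852377 0.02515455 0.002     ]
```

Call:
move_arm(motion=[[[0.006,0.037,0],[0,0,0],1],[[0.008,0.05,0],[0.006,0.006,0],1],[[0.008,0.05,0],[0,0,0],1],[[0.008,0.05,0],[0,0,0],1],[[0.006,0.04,0],[0,0,0],1],[[0.004,0.027,0],[0,0,0],1],[[0,0,0],[0,0,0],1],[[0,0,0],[0,0,0],1]])

```text
clock: 16.9
position: [0.6465, 0.022, 0.2266]
ee_rot: [0.423, 0.906, -0.002, -0.004]
ft_force: [-0.7, -0.5, -0.9]
grip_width: 0.999
grasp_force: 0.0
```

```bash
python3 - <<'E'
from h import *
go(.649,.023,.044,40)
E
```

```text
t 16.9 p [0.6465 0.022  0.2266] ang 39.97 zax [-9.e-03 -2.e-04 -1.e+00] F [-0.7 -0.5 -0.9] w 0.999 gf 0.0
shift [-0.0025  0.0052  0.2434]
turn [-0.0089 -0.0071 -0.0008]
```

Next I undo the slight tilt and descend in two steps.

Call:
move_arm(motion=[[[0,0.002,0.02],[-0.009,-0.007,0],1],[[-0.001,0.001,0.04],[0,0,0],1],[[0,0,0.04],[0,0,0],1],[[0,0,0.04],[0,0,0],1],[[0,0,0],[0,0,0],1]])

```text
clock: 17.4
position: [0.6461, 0.0218, 0.1188]
ee_rot: [0.424, 0.906, -0.001, -0.002]
ft_force: [-0.9, 0.1, -0.7]
grip_width: 0.998
grasp_force: 0.0
```

```bash
python3 - <<'E'
from h import *
go(.6485,.0238,.044,40)
E
```

```text
t 17.4 p [0.6461 0.0218 0.1188] ang 39.87 zax [-5.2e-03 -4.0e-04 -1.0e+00] F [-0.9  0.1 -0.7] w 0.998 gf 0.0
shift [-0.0004  0.0046  0.0997]
turn [-0.0054 -0.0039 -0.003 ]
```

Call:
move_arm(motion=[[[0,0.004,0.02],[0,0,0],1],[[0,0,0.03],[0,0,0],1],[[0,0,0.025],[0,0,0],1],[[0,0,0.014],[0,0,0],1],[[0,0,0.007],[0,0,0],1],[[0,0,0.002],[0,0,0],1],[[0,0,0],[0,0,0],1]])

```text
clock: 18.1
position: [0.6524, 0.0253, 0.0505]
ee_rot: [0.423, 0.906, 0.001, 0.001]
ft_force: [0.3, -0.1, 1.0]
grip_width: 1.0
grasp_force: 0.0
```

```bash
python3 - <<'E'
from h import *
go(.6485,.0238,.044,40)
E
```

```text
t 18.1 p [0.6524 0.0253 0.0505] ang 39.95 zax [ 0.0035  0.0011 -1.    ] F [ 0.3 -0.1  1. ] w 1.0 gf 0.0
shift [ 0.0018 -0.0053  0.0086]
turn [ 0.0043  0.0018 -0.001 ]
```

Call:
move_arm(motion=[[[0.001,-0.002,0.003],[0,0,0],1],[[0,0,0.003],[0,0,0],1],[[0,0,0],[0,0,0],0.5],[[0,0,0],[0,0,0],-1],[[0,0,0],[0,0,0],-1],[[0,0,0],[0,0,0],-1],[[0,0,0],[0,0,0],-1],[[0,0,0],[0,0,0],-1],[[0,0,0],[0,0,0],-1],[[0,0,0],[0,0,0],-1]], newtons=45)

```text
clock: 19.1
position: [0.6506, 0.025, 0.0457]
ee_rot: [0.423, 0.906, 0.001, 0.001]
ft_force: [-0.5, 0.2, 5.9]
grip_width: 0.609
grasp_force: 48.0
```

Call:
move_arm(motion=[[[0,0,-0.005],[0,0,0],-1],[[0,0,-0.015],[0,0,0],-1],[[0,0,-0.02],[0,0,0],-1],[[0,0,0],[0,0,0],-1]])

```text
clock: 19.5
position: [0.6517, 0.025, 0.0782]
ee_rot: [0.423, 0.906, 0.002, 0.003]
ft_force: [-0.3, 0.2, -3.0]
grip_width: 0.608
grasp_force: 47.6
```

Call:
move_arm(motion=[[[0,0,-0.03],[0,0,0],-1],[[0,0,-0.045],[0,0,0],-1],[[0,0,-0.045],[0,0,0],-1],[[0,0,-0.045],[0,0,0],-1],[[0,0,-0.025],[0,0,0],-1],[[0,0,0],[0,0,0],-1],[[0,0,0],[0,0,0],-1]])

```text
clock: 20.2
position: [0.6495, 0.0249, 0.2169]
ee_rot: [0.423, 0.906, 0.001, 0.001]
ft_force: [0.8, -0.3, -3.6]
grip_width: 0.609
grasp_force: 48.2
```

```bash
python3 - <<'E'
from h import *
go(.5124,-.2092,.22,40)
E
```

```text
t 20.2 p [0.6495 0.0249 0.2169] ang 39.97 zax [ 0.0018  0.0011 -1.    ] F [ 0.8 -0.3 -3.6] w 0.609 gf 48.2
shift [-0.1218 -0.3406 -0.0048]
turn [ 0.0026  0.0004 -0.0008]
```

Call:
move_arm(motion=[[[-0.01,-0.028,0],[0,0,0],-1],[[-0.015,-0.042,0],[0,0,0],-1],[[-0.015,-0.042,0],[0,0,0],-1],[[-0.015,-0.042,0],[0,0,0],-1],[[-0.015,-0.042,0],[0,0,0],-1],[[-0.015,-0.042,0],[0,0,0],-1],[[-0.015,-0.042,0],[0,0,0],-1],[[-0.013,-0.036,0],[0,0,0],-1],[[-0.009,-0.024,0],[0,0,0],-1],[[0,0,0],[0,0,0],-1],[[0,0,0],[0,0,0],-1],[[0,0,0],[0,0,0],-1]])

```text
clock: 21.4
position: [0.5133, -0.2079, 0.2161]
ee_rot: [0.422, 0.906, 0.001, 0.0]
ft_force: [-0.3, -0.8, -2.7]
grip_width: 0.604
grasp_force: 48.2
```

```bash
python3 - <<'E'
from h import *
go(.5124,-.2092,.052,40)
E
```

```text
t 21.4 p [ 0.5133 -0.2079  0.2161] ang 40.05 zax [ 9.0e-04  1.6e-03 -1.0e+00] F [-0.3 -0.8 -2.7] w 0.604 gf 48.2
shift [-0.0007 -0.0024  0.2188]
turn [ 0.0022 -0.0008  0.001 ]
```

Call:
move_arm(motion=[[[0,-0.002,0.03],[0,0,0],-1],[[0,0,0.045],[0,0,0],-1],[[0,0,0.045],[0,0,0],-1],[[0,0,0.045],[0,0,0],-1],[[0,0,0.03],[0,0,0],-1],[[0,0,0.016],[0,0,0],-1],[[0,0,0.006],[0,0,0],-1],[[0,0,0.002],[0,0,0],-1],[[0,0,0],[0,0,0],-1]])

```text
clock: 22.3
position: [0.5131, -0.2099, 0.0538]
ee_rot: [0.423, 0.906, 0.001, 0.002]
ft_force: [0.2, -0.3, -2.6]
grip_width: 0.607
grasp_force: 48.2
```

Call:
move_arm(motion=[[[0,0,0.002],[0,0,0],-1],[[0,0,0],[0,0,0],-1]])

```text
clock: 22.5
position: [0.5128, -0.21, 0.052]
ee_rot: [0.423, 0.906, 0.001, 0.001]
ft_force: [-0.4, 0.3, -2.2]
grip_width: 0.608
grasp_force: 48.2
```

Call:
move_arm(motion=[[[0,0,0.002],[0,0,0],-1],[[0,0,0],[0,0,0],-1]])

```text
clock: 22.7
position: [0.5124, -0.2099, 0.0499]
ee_rot: [0.423, 0.906, 0.001, 0.001]
ft_force: [-0.5, -0.4, -2.1]
grip_width: 0.606
grasp_force: 48.2
```

Call:
move_arm(motion=[[[0,0,0.0015],[0,0,0],-1],[[0,0,0],[0,0,0],-1]])

```text
clock: 22.9
position: [0.5126, -0.2101, 0.0497]
ee_rot: [0.423, 0.906, 0.001, 0.001]
ft_force: [-3.7, 1.9, 8.7]
grip_width: 0.608
grasp_force: 49.3
```

Contact with the bay floor. I'll release and retreat straight up, since the jar is taller than the grip.

Call:
move_arm(motion=[[[0,0,-0.001],[0,0,0],-1],[[0,0,0],[0,0,0],0.5],[[0,0,0],[0,0,0],0.7],[[0,0,0],[0,0,0],0.7],[[0,0,0],[0,0,0],0.7],[[0,0,-0.015],[0,0,0],0.7],[[0,0,-0.04],[0,0,0],0.7],[[0,0,-0.05],[0,0,0],0.7],[[0,0,-0.05],[0,0,0],0.7],[[0,0,-0.05],[0,0,0],1],[[0,0,-0.04],[0,0,0],1],[[0,0,0],[0,0,0],1]])

```text
clock: 24.1
position: [0.5137, -0.211, 0.2386]
ee_rot: [0.423, 0.906, 0.002, 0.005]
ft_force: [0.2, 0.1, 0.3]
grip_width: 0.997
grasp_force: 0.0
```

Call:
move_arm(motion=[[[0.03,0,-0.03],[0,0,0],1],[[0.05,0,0],[0,0,0],1],[[0.05,0,0],[0,0,0],1],[[0.05,0,0],[0,0,0],1],[[0.04,0.03,0],[0,0,0],1],[[0,0.05,0],[0,0,0],1],[[0,0.05,0],[0,0,0],1],[[0,0,0],[0,0,0],1],[[0,0,0],[0,0,0],1]])

```text
clock: 25.0
position: [0.4805, -0.0209, 0.2555]
ee_rot: [0.423, 0.906, 0.0, 0.0]
ft_force: [0.2, -0.9, 0.3]
grip_width: 0.999
grasp_force: 0.0
```

```bash
python3 - <<'E'
from h import *
go(.5,0,.2)
t=snap('top','t9');s=snap('scene','s9')
a=cv2.imread('pics/t9.png')[120:300,140:440];b=cv2.imread('pics/s9.png')[140:320,210:400]
a=cv2.resize(a,(440,264),interpolation=2);b=cv2.resize(b,(348,330),interpolation=2)
o=np.zeros((330,790,3),np.uint8);o[:264,:440]=a;o[:,442:]=b;cv2.imwrite('pics/f.png',o)
E
```

```text
t 25.0 p [ 0.4805 -0.0209  0.2555] ang 40.01 zax [ 1.2e-03  3.0e-04 -1.0e+00] F [ 0.2 -0.9  0.3] w 0.999 gf 0.0
shift [0.0047 0.0377 0.074 ]
```

View pics/f.png

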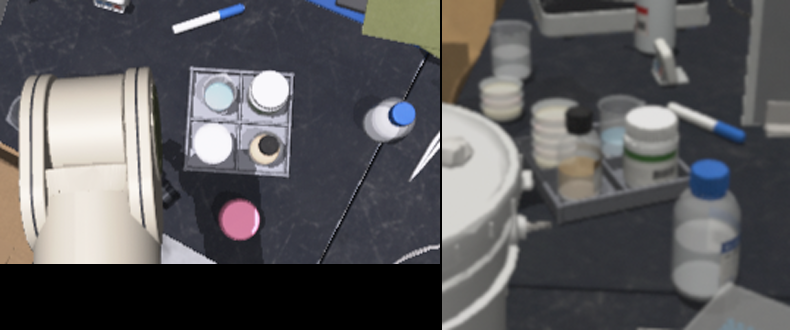

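All four stand upright in the caddy: beaker at (220,95), jar (269,92), dishes (213,143) and bottle cap (269,146). I'll check the offsets, then hand in.

```bash
python3 - <<'E'
from h import *
t=load('t9');c,s=np.cos(1.484),np.sin(1.484)
for n,u,v,z in [('bottle',269,146,.117),('dish',213,143,.08),('beaker liq',220,95,.03),('jar',269,91,.092)]:
    p=atz(t,140+u/1.4667,120+v/1.4667,z)-[.559,-.170,0];print(n,(c*p[0]+s*p[1]).round(4),(-s*p[0]+c*p[1]).round(4))
E
```

```text
bottle -0.0437 0.047
dish 0.0426 0.0444
beaker liq 0.0354 -0.0427
jar -0.0416 -0.0436
```

```bash
python3 -c "
from workcell import order
print(order.hand_in())"
```

```text
the job is handed in; nothing more can be done
None
```

I packed the small bottle, tall dish stack and small beaker upright in their bays and handed the job in at about 25 s; the jar stayed in its bay, the final check put all four within 8 mm of their bay centres, and hand-in returned no verdict.

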